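Load the tartlet press tooling

TASK

Load the tartlet press: stack its three tooling parts in the pocket under the beam, the die body (solid block, recess up) first, then the spacer frame on it, then the top disc centred on the spacer. Set each part down, not dropped, square in the pocket and fully home, and let go of it before fetching the next; leave everything else on the table where it is.

Things in the scene. Friction and masses are not known exactly. Their poses are not given: they have to be found in the camera images.
- press: Fixed tartlet press: grey base plate 110 (x) x 200 (y) x 20 thick; origin at the centre of its underside on the table, z up, +x to its back, -x its open front, which faces roughly to the robot's right (world -y). Pocket for the parts in the middle of the plate; two posts (20 thick, at x = 18, y = +-85) carry a beam over the pocket's rear half.
- pocket (a point): Centre of the pocket floor = top of the base plate, 20 above the table; axes as the press. The pocket is 55 x 55 clear, between six steel guides 8 thick, 12 wide, straight to 40 above the floor, then flaring outwards to 51. Two in front and two behind (at y = +-18, inner faces at x = +-27.5).
- side_guide (a point): Top (40 above the pocket floor) of the straight inner face of the left side guide, at x = 21, y = 27.5 from the pocket's centre; its twin is at y = -27.5. They stand beside the rear of the pocket only (x = 15 to 27); the middle and front of both sides are open for fingers that close along the press's y.
- beam (a point): Middle of the beam's front lower edge, x = 6 from the pocket's centre, 135 above its floor. The beam is 24 deep (x), 25 high, with a small lever folded along its top (30 high). An upright gripper hits it; a tool leaning back 30 to 45 degrees to the press's front (-x) passes under and before it. Pick each part up with the same lean, so that it arrives level.
- die_body: The die, an aluminium square block 52 x 52 x 24 high, with a round recess 36 across and 13 deep in its top. Origin at the centre of its underside, x and y normal to its sides, z up. About 0.14 kg.
- spacer: Spacer: white plastic square frame 52 x 52 x 16 high with a square window 30 x 30 right through. Origin at the centre of its underside, x and y normal to its sides, z up. About 0.05 kg.
- top_disc: Top disc: plain steel disc 52 across, 16 thick, with a small stud 16 across and 5 high on top. Origin at the centre of its underside, z up. About 0.24 kg. Being round, it is not centred in y by the side guides: place it centred.
- tart_ring: Bystander: thin steel tart ring, 64 across, 20 high, to be left alone.
- spatula: Bystander: spatula lying flat; origin near its middle on the underside, to be left alone.
- jar: Bystander: closed jar, 70 across, 100 high, to be left alone.
- bowl: Bystander: steel bowl, 130 across, 50 high, to be left alone.
- cake_box: Bystander: cardboard box 160 x 160 x 50 high, to be left alone.
- measuring_cup: Bystander: white cup with a handle, 80 across, 90 high, to be left alone.
- cake_ring: Bystander: large thin steel ring, 150 across, 50 high, to be left alone.
There are look-alikes about, which are no part of the job. What is shaped like the top_disc but green or pink is not meant.

How it is judged:
By the outcome, as a careful person would: the job done as asked, in the order asked, and still so for the second after the job is handed in, with the robot touching nothing.
It also fails if it takes over 69 s, if anything falls off the work surface, if the arm or the gripper's body presses on something with over 40 N, if the wrist force passes 120 N, or if a joint passes its speed limit or range.

ROBOT

A 6-joint arm with a two-finger parallel gripper is mounted at the origin on the work surface. World frame = base frame: x ahead of the robot, y to its left, z up, the work surface at z = 0. Lengths are in mm, angles in rad, forces in N, time in s.
With the tool pointing down it reaches from about 350 to 875 mm from the base axis. Payload 4.2 kg.
Tool frame: the origin (TCP) lies at the very end of the fingers, on their centre line; the grasp point (between the pads) lies 19 mm behind it; z points along the fingers, y is the line along which they close (so a half turn about z gives the same grasp; the last joint's range is limited). The gripper opens to 85 mm and grips with 20 to 120 N. Pads are 22 mm wide; open, the fingers measure 114 mm over their backs; the gripper's body (76 mm by 85 mm) begins 54 mm behind the grasp point. The pads swing forward as they close: fully open they stand 13 mm farther back than shut.
Start: joints at [1.432, 0.385, 0.008, 0, -1.194, -0.259], TCP at [242.086, 576.189, 231.312] pointing down, gripper open.
Joint ranges: [-3.14, 3.14], [-1.21, 2.06], [-1.07, 1.41], [-3.16, 2.05], [-2.99, -0.16], [-3.1, 3.1]. Speed limits (rad/s): [2.79, 2.79, 3.14, 3.14, 3.14, 3.14].

INTERFACE

Orientations are given as a unit quaternion [x, y, z, w].
In Python, from bench import monitor, get_image, camera_info, job_done gives the robot as it stands.
- The arm moves only by the tool send_rows, never from a script. Its argument "series" is a list of rows, each a list of 3 entries, a list of its own where there are three numbers: the shift along the tool's x, y, z in mm, then the turn, a rotation vector about the tool's x, y, z in rad, then the finger opening in mm, from 0 to 85.4. A call has 1 to 8 rows; each row shifts and turns the commanded pose from where the row before left it, along the tool's axes as they then stand; what a row does not reach is not made up. A row lasts 1/10 s, in which the tool goes at most 50 mm and 8.59 degrees, less where a joint would pass 70% of its speed; a pose out of reach is approached as far as the arm can. A call with a gripper value outside its range is refused whole. The fingers move at their own pace and stop on an object; the grip force is fixed at half the most. Time passes only in rows, so rows that do not move let the fingers close. It gives the time, the measured TCP pose, the force, the opening and the grip force at its end, in the units of the state.
- monitor.read_state(): the state, without advancing time (a new reading comes with each control period).
- get_image(name): name is "scene" or "top"; returns the picture (480x640x3 uint8, red, green, blue); there is no depth.
- camera_info(name): a dict with "intrinsics" (3x3 intrinsics, pixels), "dist_coeffs" ([k1, k2, p1, p2, k3] as OpenCV has them; the pictures are not rectified), "R" (3x3) and "t" (3): a world point X has camera coordinates R X + t. Camera axes: x right, y down, z forward; pixel columns grow to the right and rows downward; lengths in mm; the calibration is good to about 2 mm. A picture is of the moment at which its call begins. camera_info takes no time and is no camera call.
- job_done(): hands the job in; it is judged then, once.
The state is a dict: "clock": time; "joints": joint angles; "joint_vel": joint speeds; "joint_efforts": joint torques, N m; "position": TCP position; "ee_rot": TCP orientation; "contact_force": force on the tool from outside, world axes, zero at the start; "wrist_torque": the same for the moment, N m; "gripper_width": finger opening in mm; "grasp_force": force on a finger pad.
Only numpy, scipy, OpenCV 4.12 (cv2) and the standard library are available. Lean on these libraries where they do the work, as an engineer would, in place of code of your own. Each camera call takes 0.05 s, during which the arm holds its last target. There are 200 camera calls.

## Working session

There is one attempt and no reset: what is moved stays moved. The work goes in short steps, Python scripts to look and compute and a tool call to move; the robot and the scene stay as the last step left them, time stands still between calls to the robot, and variables do not carry over. Pictures are saved under pics/ and viewed, at most 10 in all, crops included, and the job is handed in when it is done.

Besides the shell and the picture viewer there is one more tool, called after "Call:" as name(argument=value, ...) on one line, values as JSON. send_rows: Moves the arm, as the interface text tells. Its arguments: {"type":"object","properties":{"series":{"type":"array"}},"required":["series"]}

```bash
mkdir -p pics; ls; python3 - <<'E'
from bench import monitor,get_image,camera_info
import cv2,json
for n in ("scene","top"):
    im=get_image(n);cv2.imwrite(f"pics/{n}0.png",im[...,::-1]);print(n,camera_info(n))
print(monitor.read_state())
E
```

```text
pics
scene {'intrinsics': array([[455.80828013,   0.        , 325.9563761 ],
       [  0.        , 455.80828013, 242.03038041],
       [  0.        ,   0.        ,   1.        ]]), 'dist_coeffs': array([-0.10081114,  0.        ,  0.        ,  0.        ,  0.        ]), 'R': array([[ 0.11606434,  0.99312731, -0.01507359],
       [ 0.60380554, -0.08259892, -0.79284065],
       [-0.78863676,  0.082919  , -0.60924256]]), 't': array([ -69.97274103, -279.25332348, 1694.45007775])}
top {'intrinsics': array([[550.2823227 ,   0.        , 318.7635436 ],
       [  0.        , 550.2823227 , 252.53355935],
       [  0.        ,   0.        ,   1.        ]]), 'dist_coeffs': array([-0.1431836,  0.       ,  0.       ,  0.       ,  0.       ]), 'R': array([[ 0.0200689 , -0.99979798,  0.00111538],
       [-0.98664743, -0.01998526, -0.16163985],
       [ 0.16162949,  0.00214344, -0.98684919]]), 't': array([ -14.78798501,  628.37393193, 1521.42998075])}
{'clock': 0.1, 'joints': array([ 1.43162092e+00,  3.85502112e-01,  6.77212453e-03, -4.14588977e-04,
       -1.19403872e+00, -2.58618220e-01]), 'joint_vel': array([-0.0006048 , -0.00229337,  0.00400781,  0.00289902,  0.00151853,
        0.00020288]), 'joint_efforts': array([-6.03781828e-04, -3.93317771e+01,  1.88929671e+01,  4.19800848e+00,
       -2.59684544e-03,  4.63764323e-06]), 'position': array([241.89228997, 575.72361866, 230.32423845]), 'ee_rot': array([ 9.80269546e-01, -1.97662862e-01, -1.33474780e-04,  9.95933960e-04]), 'contact_force': array([0.3755086 , 0.33934137, 0.24983295]), 'wrist_torque': array([ 0.02728238, -0.02164222, -0.04779018]), 'grasp_force': 0.0, 'gripper_width': 85.29283460317885}
```

View pics/top0.png

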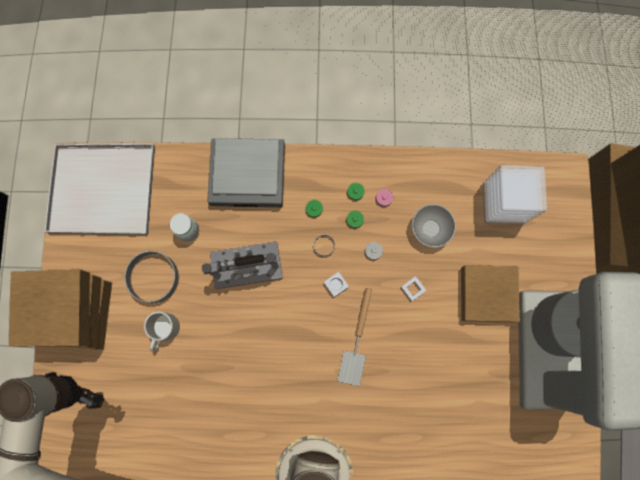

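View pics/scene0.png

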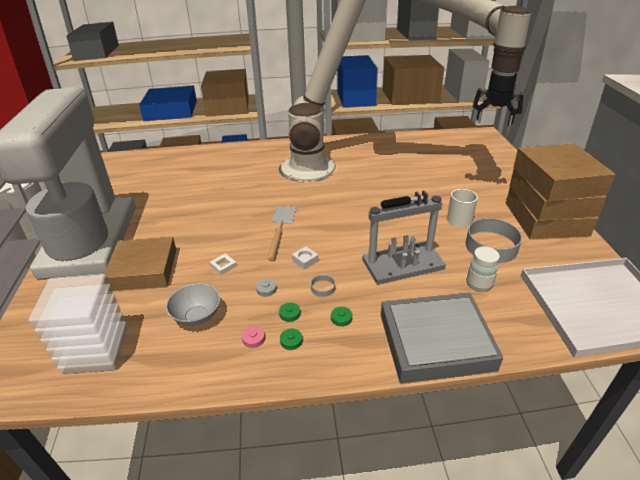

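The top view shows the press at (246,266), the die at (336,285), the spacer at (413,289), a grey disc at (373,251), the tart ring at (324,245), green discs at (314,208), (355,191) and (355,219), and a pink one at (384,197).

Possible mix-ups for the top disc: three green discs, one pink, and the tart ring. The grey one at (373,251) fits the description. For the die and spacer, the solid block with a round recess is at (336,285) and the windowed frame is at (413,289). Next is a close crop to check these choices.

```bash
python3 - <<'E'
import cv2,numpy as np
t=cv2.imread("pics/top0.png");s=cv2.imread("pics/scene0.png")
a=cv2.resize(t[225:310,195:435],(800,283),interpolation=cv2.INTER_CUBIC)
b=cv2.resize(s[180:300,200:460],(800,310),interpolation=cv2.INTER_CUBIC) if 0 else cv2.resize(s[185:300,190:450],(690,305),interpolation=cv2.INTER_CUBIC)
b=cv2.copyMakeBorder(b,0,0,0,110,cv2.BORDER_CONSTANT)
cv2.imwrite("pics/crop1.png",np.vstack([a,b]))
E
```

```text
(no output)
```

View pics/crop1.png

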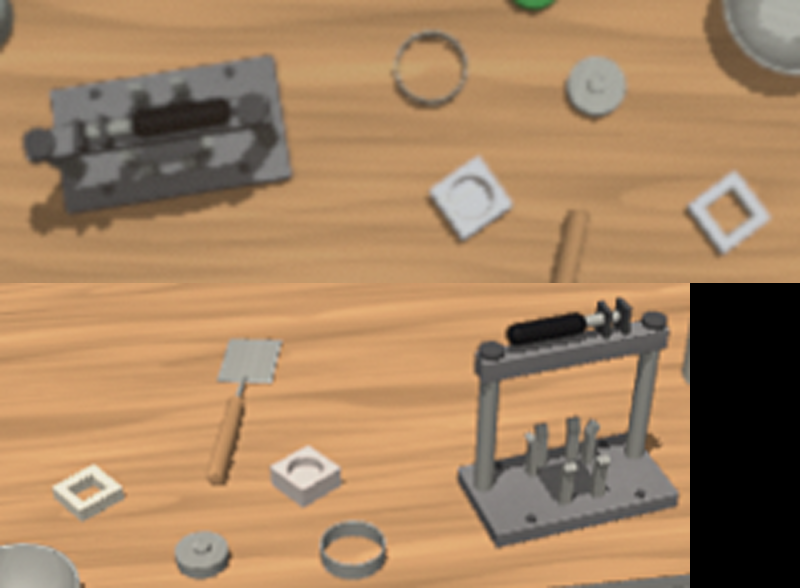

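The crop confirms the choices. The block with a round recess is the die, the frame with a square window is the spacer, and the plain grey disc with a stud is the top disc. The press's long side lies along world y, and the camera-side pair of guides stands alone. Its front may therefore face away from the robot rather than to the right, so I'll measure that.

```bash
cat > h.py <<'E'
import numpy as np,cv2
from bench import camera_info
C={n:camera_info(n) for n in("scene","top")}
def ray(n,p):
    c=C[n];u=cv2.undistortPoints(np.float64(p).reshape(-1,1,2),c["intrinsics"],c["dist_coeffs"]).reshape(-1,2)
    return -c["R"].T@c["t"],np.c_[u,np.ones(len(u))]@c["R"]
def cast(n,p,z):
    o,d=ray(n,p);return o+d*((z-o[2])/d[:,2])[:,None]
def proj(n,X):
    c=C[n];return cv2.projectPoints(np.float64(X).reshape(-1,1,3),cv2.Rodrigues(c["R"])[0],c["t"],c["intrinsics"],c["dist_coeffs"])[0].reshape(-1,2)
def blob(im,roi,f):
    x0,y0,x1,y1=roi;s=im[y0:y1,x0:x1];m=f(cv2.cvtColor(s,cv2.COLOR_BGR2HSV)).astype(np.uint8)
    k=max(cv2.findContours(m,cv2.RETR_EXTERNAL,cv2.CHAIN_APPROX_NONE)[0],key=cv2.contourArea)
    return k.reshape(-1,2)+[x0,y0]
E
python3 - <<'E'
from h import *
t=cv2.imread("pics/top0.png");s=cv2.imread("pics/scene0.png")
g=lambda h:(h[...,1]<70)
np.set_printoptions(precision=1,suppress=True)
for nm,n,im,roi,z in(("die","top",t,(318,268,356,302),24),("spacer","top",t,(396,272,432,306),16),("disc","top",t,(360,238,388,266),16),("ring","top",t,(308,230,340,262),20),("press","top",t,(196,234,292,296),20),
  ("die","scene",s,(288,244,322,270),24),("spacer","scene",s,(206,252,240,276),16),("disc","scene",s,(252,276,280,298),16)):
    k=blob(im,roi,g);W=cast(n,k,z)[:,:2].astype(np.float32)
    (c,wh,a)=cv2.minAreaRect(W);print(nm,n,"c",np.array(c),"wh",np.array(wh),"ang",a,"circ",cv2.minEnclosingCircle(W),len(k))
cr=np.array([[52,92],[273,57],[292,180],[70,212]])/3.3333+[195,225]
print("plate top-cast z20\n",cast("top",cr,20))
bc=np.array([[460,475],[500,533],[678,487]])*260/690.+[190,185-283*260/690.]
print("plate scene z20\n",cast("scene",bc,20))
pb=np.array([[485,487],[635,450]])*260/690.+[190,185-283*260/690.]
print("posts scene z20\n",cast("scene",pb,20))
E
```

```text
die top c [542.  -52.7] wh [55.3 56.1] ang 34.95407485961914 circ ((542.206787109375, -53.607643127441406), 35.85724639892578) 59
spacer top c [ 534.4 -278.5] wh [54.4 56.2] ang 37.096275329589844 circ ((535.1788940429688, -278.05523681640625), 35.969383239746094) 58
disc top c [ 643.7 -162.2] wh [49.7 50.7] ang 45.88460159301758 circ ((643.6468505859375, -162.2186279296875), 26.408157348632812) 48
ring top c [684.6 -20. ] wh [41.4  9.5] ang 82.2613754272461 circ ((680.1097412109375, -19.38241958618164), 20.713998794555664) 28
press top c [590.6 223.9] wh [111.  227.8] ang 10.300220489501953 circ ((590.6004028320312, 219.0327911376953), 119.30579376220703) 216
die scene c [554.2 -52.1] wh [72.3 68.1] ang 35.3644905090332 circ ((555.0443115234375, -52.45481872558594), 45.00033187866211) 63
spacer scene c [ 541.8 -275.9] wh [67.1 59.5] ang 37.75593185424805 circ ((541.4619140625, -276.3099670410156), 40.55523681640625) 59
disc scene c [ 650.6 -160.7] wh [48.8 61.6] ang 88.33024597167969 circ ((650.6228637695312, -160.64682006835938), 32.20389175415039) 53
plate top-cast z20
 [[627.  314.9  20. ]
 [662.1 121.1  20. ]
 [553.9 101.1  20. ]
 [521.6 293.8  20. ]]
plate scene z20
 [[572.3 106.3  20. ]
 [664.6 128.8  20. ]
 [621.4 322.3  20. ]]
posts scene z20
 [[594.6 128.   20. ]
 [556.6 296.6  20. ]]
```

```bash
python3 - <<'E'
from h import *
np.set_printoptions(precision=1,suppress=True)
I={"top":cv2.imread("pics/top0.png"),"scene":cv2.imread("pics/scene0.png")}
def fine(n,roi,z,T=70):   # subpixel blob, 8x
    x0,y0,x1,y1=roi;s=cv2.resize(I[n][y0:y1,x0:x1],None,fx=8,fy=8,interpolation=cv2.INTER_CUBIC)
    k=blob(s,(0,0,s.shape[1],s.shape[0]),lambda h:h[...,1]<T)
    return cast(n,(k+.5)/8-.5+[x0,y0],z)[:,:2].astype(np.float32)
for nm,h,rt,rs in(("die",24,(318,268,356,302),(288,244,322,270)),("spacer",16,(396,272,432,306),(206,252,240,276)),("disc",16,(360,238,388,266),(252,276,280,298))):
    for n,r in(("top",rt),("scene",rs)):
        W=fine(n,r,h);o=ray(n,[[0,0]])[0];c,wh,a=cv2.minAreaRect(W)
        m=(W.min(0)+W.max(0))/2
        sh=h/o[2]*(m-o[:2])/2
        print(nm,n,"rect",np.array(c),np.array(wh),round(a,1),"corrected",np.array(c)+sh)
g=cv2.cvtColor(I["top"],cv2.COLOR_BGR2GRAY).astype(float)
B=[]
for x,y in((95,93),(230,72),(247,170),(108,188)):
    u,v=195+x/3.3333,225+y/3.3333;a,b=int(round(u)),int(round(v));w=g[b-3:b+4,a-3:a+4];w=np.clip(np.median(w)-w-4,0,None)
    yy,xx=np.mgrid[b-3:b+4,a-3:a+4];B.append([(w*xx).sum()/w.sum(),(w*yy).sum()/w.sum()])
B=np.array(B);P=cast("top",B,20);print(B,P,P.mean(0))
u=P[1]+P[2]-P[0]-P[3];yaw=np.arctan2(-u[0],u[1]) ;print("diry",u/np.linalg.norm(u))
c=P.mean(0)[:2];y=-u[:2]/np.linalg.norm(u[:2])
# H1: back toward robot
xb=np.array([-abs(y[1]),0]);xb=np.array([y[1],-y[0]]);xb*= -np.sign(xb[0]);yb=np.array([-xb[1],xb[0]])
print("xb",xb,"yb",yb)
def pw(l):l=np.array(l,float);return np.c_[c+l[:,:1]*xb+l[:,1:2]*yb,l[:,2]]
L=[(sx*55,sy*100,20) for sx,sy in((1,1),(1,-1),(-1,-1),(-1,1))]
G=[(s*27.5,q*18,60) for s in(1,-1) for q in(1,-1)]+[(21,27.5,60),(21,-27.5,60)]
Q=[(6,75,155),(6,-75,155),(18,85,20),(18,-85,20)]
out=[]
for n,(x0,y0,w,hh) in(("top",(198,235,95,65)),("scene",(355,180,95,110))):
    f=5;s=cv2.resize(I[n][y0:y0+hh,x0:x0+w],None,fx=f,fy=f,interpolation=cv2.INTER_CUBIC)
    for pts,col in((L,(0,0,255)),(G,(0,255,0)),(Q,(255,255,0))):
        for p in proj(n,pw(pts)):cv2.circle(s,tuple(int(v) for v in (p-[x0,y0]+.5)*f),3,col,-1)
    out.append(cv2.resize(s,(399,int(s.shape[0]*.84))))
H=max(o.shape[0] for o in out);cv2.imwrite("pics/press1.png",np.hstack([cv2.copyMakeBorder(o,0,H-o.shape[0],0,0,0) for o in out]))
E
```

```text
die top rect [542.1 -52.9] [56.1 56.9] 36.0 corrected [543.3 -53.3]
die scene rect [554.4 -52. ] [73.9 69. ] 35.7 corrected [540.2 -51.4]
spacer top rect [ 534.7 -278.5] [55.2 57.4] 37.2 corrected [ 535.5 -279.9]
spacer scene rect [ 541.9 -275.5] [69.4 60.4] 37.2 corrected [ 532.3 -277.3]
disc top rect [ 644.  -162.2] [51.8 53.5] 64.2 corrected [ 645.4 -163. ]
disc scene rect [ 651.  -159.9] [65.6 50.8] 6.6 corrected [ 642.5 -160.5]
[[223.  252.8]
 [263.3 246.2]
 [267.7 274.9]
 [227.  281.6]] [[627.3 278.1  20. ]
 [649.  160.4  20. ]
 [564.9 144.5  20. ]
 [542.8 262.4  20. ]] [596.  211.4  20. ]
diry [ 0.2 -1.   0. ]
xb [-1.  -0.2] yb [ 0.2 -1. ]
```

View pics/press1.png

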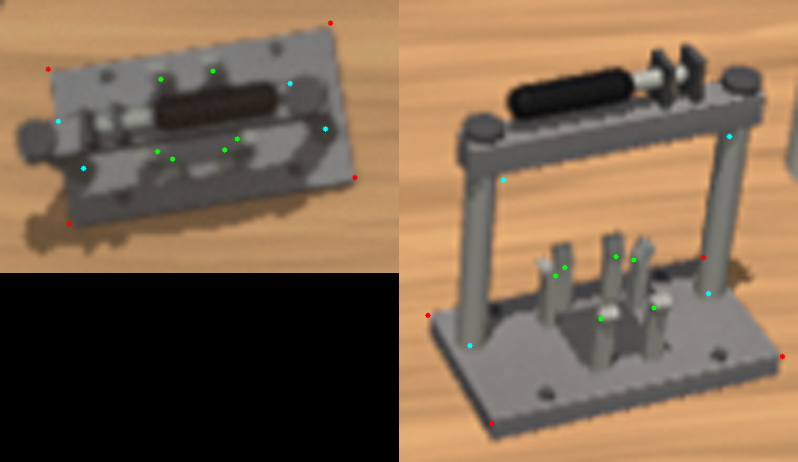

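The overlay confirms the geometry. The posts, guides and beam match with the press's back towards the robot, so its open front faces world +x at azimuth about 10.4°. The stated "robot's right" does not fit the image. The pocket centre is near (595,211).

Now a move helper, then the reach to the die.

```bash
cat > m.py <<'E'
import numpy as np
from scipy.spatial.transform import Rotation as Ro
from scipy.linalg import logm,expm
from bench import monitor
np.set_printoptions(precision=3,suppress=True)
def att(b,th=35):
    b,th=np.radians([b,th]);B=np.array([np.cos(b),np.sin(b),0]);k=np.array([0,0,1.])
    x=np.cos(th)*B-np.sin(th)*k;z=-np.sin(th)*B-np.cos(th)*k
    return np.c_[x,np.cross(z,x),z]
def T(R,p):
    M=np.eye(4);M[:3,:3]=R;M[:3,3]=p;return M
def cur():
    s=monitor.read_state();return T(Ro.from_quat(s["ee_rot"]).as_matrix(),s["position"]),s
def legs(L,M=None):   # L: list of (pos,b,lean,N); equal rows per leg
    if M is None:
        M,s=cur();print("t",s["clock"],"pos",s["position"],"q",s["joints"],"w",s["gripper_width"],"F",s["contact_force"],"g",s["grasp_force"])
    for p,b,th,N in L:
        D=T(att(b,th),p);l=np.real(logm(np.linalg.inv(M)@D))/N;E=expm(l)
        r=Ro.from_matrix(E[:3,:3]).as_rotvec();h=M@np.linalg.matrix_power(E,N//2)
        print(N,"x",np.round(E[:3,3],1).tolist(),np.round(r,3).tolist(),"mid",h[:3,3].round()," |d|",np.linalg.norm(E[:3,3]).round(1),"deg",np.degrees(np.linalg.norm(r)).round(1));M=D
E
python3 -c "
from m import *
legs([((542,-52.4,250),-54.2,35,16),((542,-52.4,80),-54.2,35,4)])"
```

```text
t 0.1 pos [241.892 575.724 230.324] q [ 1.432  0.386  0.007 -0.    -1.194 -0.259] w 85.29283460317885 F [0.376 0.339 0.25 ] g 0.0
16 x [37.7, 19.9, -13.0] [0.011, -0.037, 0.033] mid [433. 283. 289.]  |d| 44.6 deg 2.9
4 x [24.4, -0.0, 34.8] [-0.0, -0.0, 0.0] mid [542. -52. 165.]  |d| 42.5 deg 0.0
```

Call:
send_rows(series=[[[37.7,19.9,-13.0],[0.011,-0.037,0.033],85],[[37.7,19.9,-13.0],[0.011,-0.037,0.033],85],[[37.7,19.9,-13.0],[0.011,-0.037,0.033],85],[[37.7,19.9,-13.0],[0.011,-0.037,0.033],85],[[37.7,19.9,-13.0],[0.011,-0.037,0.033],85],[[37.7,19.9,-13.0],[0.011,-0.037,0.033],85],[[37.7,19.9,-13.0],[0.011,-0.037,0.033],85],[[37.7,19.9,-13.0],[0.011,-0.037,0.033],85]])

```text
clock: 0.9
position: [433.5, 281.8, 290.3]
ee_rot: [0.934, -0.322, -0.136, -0.073]
contact_force: [1.1, 0.6, 1.2]
gripper_width: 85.2
grasp_force: 0.0
```

Call:
send_rows(series=[[[37.7,19.9,-13.0],[0.011,-0.037,0.033],85],[[37.7,19.9,-13.0],[0.011,-0.037,0.033],85],[[37.7,19.9,-13.0],[0.011,-0.037,0.033],85],[[37.7,19.9,-13.0],[0.011,-0.037,0.033],85],[[37.7,19.9,-13.0],[0.011,-0.037,0.033],85],[[37.7,19.9,-13.0],[0.011,-0.037,0.033],85],[[37.7,19.9,-13.0],[0.011,-0.037,0.033],85],[[37.7,19.9,-13.0],[0.011,-0.037,0.033],85]])

```text
clock: 1.7
position: [542.4, -53.1, 249.5]
ee_rot: [0.849, -0.434, -0.266, -0.141]
contact_force: [1.0, -0.3, 0.4]
gripper_width: 84.8
grasp_force: 0.0
```

Call:
send_rows(series=[[[24.4,0,34.8],[0,0,0],85],[[24.4,0,34.8],[0,0,0],85],[[24.4,0,34.8],[0,0,0],85],[[16,0,23],[0,0,0],85],[[0,0,0],[0,0,0],85]])

```text
clock: 2.2
position: [540.4, -50.1, 90.1]
ee_rot: [0.848, -0.434, -0.27, -0.139]
contact_force: [-0.9, 0.9, -1.0]
gripper_width: 85.1
grasp_force: 0.0
```

```bash
python3 -c "
from m import *
legs([((542,-52.4,35),-54.2,35,2),((542,-52.4,8),-54.2,35,4)])
from bench import get_image;import cv2
from h import *
a=get_image('top')[255:315,305:405,::-1];b=get_image('scene')[170:290,245:385,::-1]
a=cv2.resize(a,(400,240),interpolation=2);b=cv2.resize(b,(400,343),interpolation=2)
cv2.imwrite('pics/pick1.png',np.hstack([cv2.copyMakeBorder(a,0,103,0,0,0),b]))"
```

```text
t 2.2 pos [540.413 -50.077  90.102] q [-0.073  0.631  0.073 -0.465 -1.454  0.858] w 85.14565083876047 F [-0.866  0.893 -1.003] g 0.0
2 x [17.1, 0.1, 21.7] [-0.001, 0.004, 0.0] mid [541. -51.  63.]  |d| 27.6 deg 0.2
4 x [3.9, -0.0, 5.5] [-0.0, -0.0, 0.0] mid [542. -52.  21.]  |d| 6.8 deg 0.0
```

View pics/pick1.png

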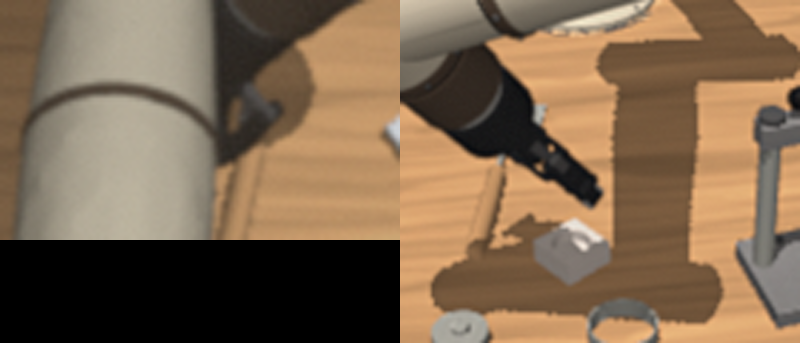

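The scene crop shows the gripper leaning over the die, centred on it, with nothing in the way. The top view is blocked by the arm. Descending.

Call:
send_rows(series=[[[17.1,0,21.7],[0,0.004,0],85],[[17.1,0,21.7],[0,0.003,0],85],[[7.8,0,11],[0,0,0],85],[[3.9,0,5.5],[0,0,0],85],[[3.9,0,5.5],[0,0,0],85],[[0,0,0],[0,0,0],85]])

```text
clock: 2.9
position: [546.5, -53.1, 12.9]
ee_rot: [0.851, -0.434, -0.262, -0.139]
contact_force: [0.0, 1.3, -0.3]
gripper_width: 85.0
grasp_force: 0.0
```

```bash
python3 -c "
from m import *
legs([((542,-52.4,6),-54.2,35,1)])"
```

```text
t 2.9 pos [546.532 -53.099  12.911] q [-0.075  0.729  0.04  -0.47  -1.322  0.924] w 84.95165716113107 F [ 0.005  1.341 -0.307] g 0.0
1 x [1.2, 3.3, 7.5] [-0.008, -0.008, 0.006] mid [547. -53.  13.]  |d| 8.3 deg 0.7
```

Call:
send_rows(series=[[[1.2,3.3,7.5],[-0.008,-0.008,0.006],85],[[0,0,0],[0,0,0],85],[[0,0,0],[0,0,0],85]])

```text
clock: 3.2
position: [541.6, -52.4, 5.8]
ee_rot: [0.849, -0.435, -0.268, -0.137]
contact_force: [0.2, 0.8, 0.1]
gripper_width: 85.1
grasp_force: 0.0
```

```bash
python3 -c "
from m import *
legs([((542,-52.4,6),-54.2,35,1)])"
```

```text
t 3.2 pos [541.612 -52.368   5.814] q [-0.075  0.738  0.032 -0.47  -1.318  0.925] w 85.05620906252584 F [0.245 0.765 0.054] g 0.0
1 x [0.1, -0.3, -0.3] [0.0, 0.0, -0.001] mid [542. -52.   6.]  |d| 0.4 deg 0.0
```

Call:
send_rows(series=[[[0,0,0],[0,0,0],45],[[0,0,0],[0,0,0],45],[[0,0,0],[0,0,0],45],[[0,0,0],[0,0,0],45],[[0,0,0],[0,0,0],45]])

```text
clock: 3.7
position: [542.4, -52.7, 6.2]
ee_rot: [0.849, -0.435, -0.267, -0.137]
contact_force: [1.4, -1.7, 3.1]
gripper_width: 50.8
grasp_force: 64.8
```

```bash
python3 -c "
from m import *
legs([((542,-52.4,120),-54.2,35,4),((620,205,240),10.4,35,8)])"
```

```text
t 3.7 pos [542.43  -52.693   6.199] q [-0.075  0.738  0.033 -0.47  -1.318  0.925] w 50.789068995639724 F [ 1.401 -1.732  3.118] g 64.7769159078598
4 x [-16.4, 0.0, -23.2] [-0.0, -0.0, 0.0] mid [542. -53.  63.]  |d| 28.5 deg 0.0
8 x [-13.2, -35.0, -9.1] [-0.081, -0.0, -0.115] mid [618.  65. 180.]  |d| 38.5 deg 8.1
```

```bash
python3 -c "
from m import *
legs([((542,-52.7,100),-54.2,35,3),((665,60,150),10.4,35,9),((649,221,98),10.4,35,5),((595,211,90),10.4,35,3)])"
```

```text
t 3.7 pos [542.43  -52.693   6.199] q [-0.075  0.738  0.033 -0.47  -1.318  0.925] w 50.789068995639724 F [ 1.401 -1.732  3.118] g 64.7769159078598
3 x [-18.0, 0.1, -25.6] [-0.0, -0.0, 0.0] mid [542. -53.  37.]  |d| 31.3 deg 0.0
9 x [2.8, -18.1, -8.8] [-0.072, -0.0, -0.103] mid [612. -21. 122.]  |d| 20.3 deg 7.2
5 x [8.1, -32.2, 7.0] [-0.0, -0.0, -0.0] mid [659. 124. 129.]  |d| 34.0 deg 0.0
3 x [-13.5, 0.0, 12.7] [-0.0, -0.0, -0.0] mid [631. 218.  95.]  |d| 18.5 deg 0.0
```

Call:
send_rows(series=[[[-9,0,-12.8],[0,0,0],45],[[-18,0,-25.6],[0,0,0],45],[[-18,0,-25.6],[0,0,0],45],[[-9,0,-12.8],[0,0,0],45],[[2.8,-18.1,-8.8],[-0.072,0,-0.103],45],[[2.8,-18.1,-8.8],[-0.072,0,-0.103],45],[[2.8,-18.1,-8.8],[-0.072,0,-0.103],45],[[2.8,-18.1,-8.8],[-0.072,0,-0.103],45]])

```text
clock: 4.5
position: [612.3, -20.0, 121.7]
ee_rot: [0.93, -0.208, -0.294, -0.066]
contact_force: [-0.1, 0.4, -2.1]
gripper_width: 50.7
grasp_force: 64.3
```

Call:
send_rows(series=[[[2.8,-18.1,-8.8],[-0.072,0,-0.103],45],[[2.8,-18.1,-8.8],[-0.072,0,-0.103],45],[[2.8,-18.1,-8.8],[-0.072,0,-0.103],45],[[2.8,-18.1,-8.8],[-0.072,0,-0.103],45],[[2.8,-18.1,-8.8],[-0.072,0,-0.103],45],[[0,0,0],[0,0,0],45]])

```text
clock: 5.1
position: [664.3, 65.5, 148.8]
ee_rot: [0.949, 0.092, -0.3, 0.028]
contact_force: [-0.2, -0.2, -1.7]
gripper_width: 51.1
grasp_force: 64.4
```

```bash
python3 -c "
from m import *
legs([((649,221,98),10.4,35,6),((595,211,90),10.4,35,3)])"
```

```text
t 5.1 pos [664.33   65.497 148.831] q [ 0.308  0.851  0.538 -0.071 -1.866  1.456] w 51.12052437694991 F [-0.171 -0.181 -1.689] g 64.36039991676807
6 x [6.8, -25.9, 5.6] [0.001, 0.0, 0.002] mid [656. 143. 123.]  |d| 27.4 deg 0.1
3 x [-13.5, 0.0, 12.7] [-0.0, -0.0, -0.0] mid [631. 218.  95.]  |d| 18.5 deg 0.0
```

Call:
send_rows(series=[[[6.8,-25.9,5.6],[0,0,0],45],[[6.8,-25.9,5.6],[0,0,0],45],[[6.8,-25.9,5.6],[0,0,0],45],[[6.8,-25.9,5.6],[0,0,0],45],[[6.8,-25.9,5.6],[0,0,0],45],[[6.8,-25.9,5.6],[0,0,0],45],[[0,0,0],[0,0,0],45],[[0,0,0],[0,0,0],45]])

```text
clock: 5.9
position: [649.5, 217.3, 98.3]
ee_rot: [0.949, 0.089, -0.3, 0.028]
contact_force: [-0.2, -0.6, -1.4]
gripper_width: 50.8
grasp_force: 64.3
```

```bash
python3 -c "
from m import *
legs([((595,211,90),10.4,35,3)])
from bench import get_image;import cv2
from h import *
I=get_image('top')[...,::-1];S=get_image('scene')[...,::-1]
cv2.imwrite('pics/t2.png',I);cv2.imwrite('pics/s2.png',S)
a=cv2.resize(I[225:305,190:290],(400,320),interpolation=2);b=cv2.resize(S[170:290,345:460],(400,417),interpolation=2)
cv2.imwrite('pics/place1.png',np.hstack([cv2.copyMakeBorder(a,0,97,0,0,0),b]))"
```

```text
t 5.9 pos [649.487 217.318  98.329] q [ 0.481  0.919  0.594 -0.174 -1.833  1.282] w 50.7704407183427 F [-0.226 -0.563 -1.396] g 64.25488494336605
3 x [-13.3, -1.3, 12.7] [0.001, 0.0, 0.001] mid [631. 215.  96.]  |d| 18.5 deg 0.1
```

View pics/place1.png

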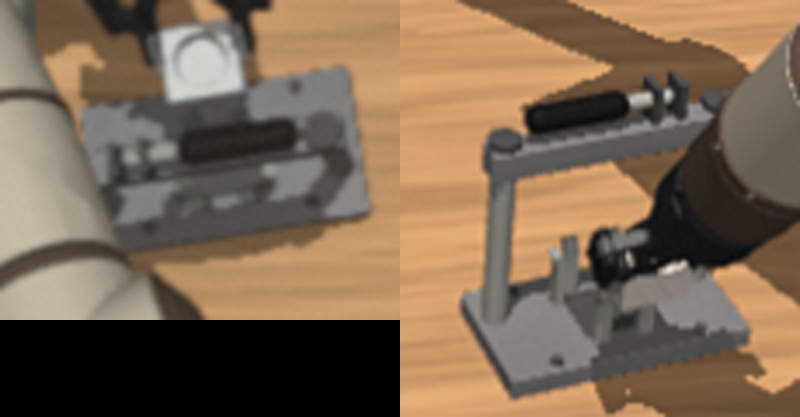

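The top crop shows the die held square and level in front of the beam, its top face around px (241,240). The scene view shows the fingers clear of the guides. Next I measure the die against the press in the same camera.

```bash
cat > p.py <<'E'
from h import *
np.set_printoptions(precision=1,suppress=True)
def edge(im,n,A,B,zin,half=12):
    # points along edge guess A->B (world xy, height zin): subpixel saturation crossing along normal, cast back
    S=cv2.cvtColor(im,cv2.COLOR_BGR2HSV)[...,1].astype(np.float32);A,B=np.array(A),np.array(B)
    d=(B-A)/np.linalg.norm(B-A);nn=np.array([-d[1],d[0]]);o=[]
    k=np.arange(-half,half+.1,.5)
    for f in np.linspace(.1,.9,25):
        W=A+f*(B-A)+k[:,None]*nn;p=proj(n,np.c_[W,np.full(len(k),zin)]).astype(np.float32)
        v=cv2.remap(S,p[:,0].reshape(1,-1),p[:,1].reshape(1,-1),cv2.INTER_LINEAR)[0]
        lo,hi=v[:8].mean(),v[-8:].mean()
        if abs(hi-lo)<40:continue
        s=np.sign(hi-lo)*(v-(lo+hi)/2);i=np.argmax(s>0)
        if i>0:o.append(k[i-1]-.5*s[i-1]/(s[i]-s[i-1]))
    return (np.median(o),np.std(o),len(o)) if o else None
E
python3 - <<'E'
from p import *
t=cv2.imread("pics/top0.png");s0=cv2.imread("pics/scene0.png")
c=np.array([595,211.]);a=np.radians(10.4);xb=-np.array([np.cos(a),np.sin(a)]);yb=np.array([-xb[1],xb[0]])
w=lambda x,y:c+x*xb+y*yb
# each edge: corner order so that normal (left of A->B) points outward
E={"front":(w(-55,100),w(-55,-100)),"back":(w(55,-100),w(55,100)),"yp":(w(55,100),w(-55,100)),"ym":(w(-55,-100),w(55,-100))}
for n,im in(("top",t),("scene",s0)):
    for k,(A,B) in E.items():
        if (B-A)@np.array([-yb[1],yb[0]]) is None:pass
        d=(B-A)/np.linalg.norm(B-A);nn=np.array([-d[1],d[0]]);out=np.sign(nn@((A+B)/2-c))
        for z in(20,0):
            print(n,k,"z",z,"outward sign",out,edge(im,n,A,B,z))
# held die
I=cv2.imread("pics/t2.png");x0,y0,x1,y1=226,226,256,254
q=cv2.resize(I[y0:y1,x0:x1],None,fx=8,fy=8,interpolation=2)
k=blob(q,(0,0,q.shape[1],q.shape[0]),lambda h:(h[...,2]>165)&(h[...,1]<60))
W=cast("top",(k+.5)/8-.5+[x0,y0],116.3)[:,:2].astype(np.float32);print("die",cv2.minAreaRect(W))
E
```

```text
top front z 20 outward sign -1.0 (np.float64(1.958508461713791), np.float64(0.2932603529337718), 25)
top front z 0 outward sign -1.0 (np.float64(-2.0413140058517456), np.float64(0.2918195480481444), 25)
top back z 20 outward sign -1.0 (np.float64(-1.9774511456489563), np.float64(0.2899139370245644), 25)
top back z 0 outward sign -1.0 (np.float64(0.5724036172032356), np.float64(0.2583408575584433), 25)
top yp z 20 outward sign -1.0 (np.float64(0.2609749734401703), np.float64(0.30451498339852956), 25)
top yp z 0 outward sign -1.0 (np.float64(1.1351095288991928), np.float64(0.26889361567529413), 25)
top ym z 20 outward sign -1.0 (np.float64(0.7873596847057343), np.float64(2.3806528644527014), 18)
top ym z 0 outward sign -1.0 (np.float64(-2.6396697759628296), np.float64(0.8537725093820663), 17)
scene front z 20 outward sign -1.0 None
scene front z 0 outward sign -1.0 (np.float64(5.2546746134758), np.float64(0.3529964676688325), 25)
scene back z 20 outward sign -1.0 (np.float64(1.7572656497359276), np.float64(2.6411474568334112), 16)
scene back z 0 outward sign -1.0 None
scene yp z 20 outward sign -1.0 (np.float64(-4.020039767026901), np.float64(0.8281433547965478), 25)
scene yp z 0 outward sign -1.0 (np.float64(5.226479649543762), np.float64(0.2748974792624552), 25)
scene ym z 20 outward sign -1.0 (np.float64(-0.8526697158813477), np.float64(2.117641900938184), 23)
scene ym z 0 outward sign -1.0 (np.float64(-7.138756915926933), np.float64(1.0452869683504105), 2)
die ((649.4929809570312, 216.36549377441406), (49.69491195678711, 52.169586181640625), 10.721177101135254)
```

```bash
python3 -c "
from m import *
legs([((594.3,211.8,90),10.4,35,4),((594.3,211.8,62),10.4,35,4)])"
```

```text
t 6.0 pos [650.07  215.763  99.204] q [ 0.479  0.918  0.594 -0.173 -1.833  1.283] w 50.254514374123495 F [-0.125 -0.795 -1.311] g 64.25571240484715
4 x [-10.1, -1.6, 9.9] [0.0, -0.0, 0.001] mid [622. 214.  95.]  |d| 14.2 deg 0.0
4 x [4.0, -0.0, 5.7] [-0.0, -0.0, -0.0] mid [594. 212.  76.]  |d| 7.0 deg 0.0
```

Call:
send_rows(series=[[[-10.1,-1.1,9.7],[0,0,0],45],[[-10.1,-1.1,9.7],[0,0,0],45],[[-10.1,-1.1,9.7],[0,0,0],45],[[-10.1,-1.1,9.7],[0,0,0],45],[[0,0,0],[0,0,0],45],[[0,0,0],[0,0,0],45],[[2,0,2.9],[0,0,0],45],[[2,0,2.9],[0,0,0],45]])

```text
clock: 6.8
position: [595.2, 209.8, 83.1]
ee_rot: [0.95, 0.088, -0.299, 0.027]
contact_force: [-0.3, -0.4, -1.8]
gripper_width: 50.7
grasp_force: 64.3
```

```bash
python3 -c "
from m import *
legs([((594.3,211.4,60),10.4,35,4)])
from bench import get_image;import cv2
from h import *
I=get_image('top')[...,::-1];S=get_image('scene')[...,::-1]
cv2.imwrite('pics/t3.png',I);cv2.imwrite('pics/s3.png',S)
a=cv2.resize(I[225:305,190:290],(400,320),interpolation=2);b=cv2.resize(S[190:280,355:445],(400,400),interpolation=2)
cv2.imwrite('pics/place2.png',np.hstack([cv2.copyMakeBorder(a,0,80,0,0,0),b]))"
```

```text
t 6.8 pos [595.229 209.807  83.147] q [ 0.503  0.836  0.378 -0.183 -1.697  1.283] w 50.71781418675197 F [-0.316 -0.355 -1.84 ] g 64.28740292787552
4 x [3.2, -0.4, 4.8] [0.0, -0.0, 0.001] mid [595. 211.  72.]  |d| 5.8 deg 0.0
```

View pics/place2.png

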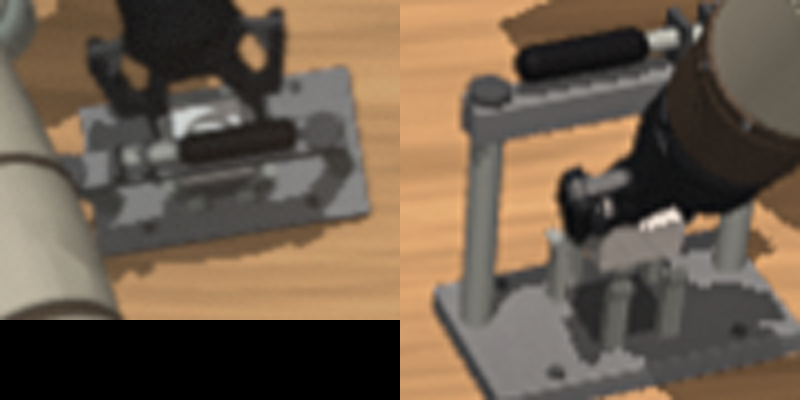

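The die sits over the pocket, the front guides appear centred under it, and the body clears the beam. Lowering with force checks.

Call:
send_rows(series=[[[2,0,2.9],[0,0,0],45],[[2,0,2.9],[0,0,0],45],[[2,0,2.9],[0,0,0],45],[[2,0,2.9],[0,0,0],45],[[0,0,0],[0,0,0],45]])

```text
clock: 7.4
position: [594.1, 209.9, 68.6]
ee_rot: [0.949, 0.088, -0.3, 0.028]
contact_force: [-0.3, 0.3, -1.5]
gripper_width: 50.8
grasp_force: 64.3
```

Call:
send_rows(series=[[[2,0,2.9],[0,0,0],45],[[2,0,2.9],[0,0,0],45],[[0,0,0],[0,0,0],45]])

```text
clock: 7.7
position: [594.4, 210.8, 61.9]
ee_rot: [0.95, 0.088, -0.299, 0.027]
contact_force: [0.1, 3.3, -0.4]
gripper_width: 50.7
grasp_force: 64.3
```

Call:
send_rows(series=[[[2,-0.6,2.9],[0,0,0],45],[[2,0,2.9],[0,0,0],45],[[0,0,0],[0,0,0],45]])

```text
clock: 8.0
position: [594.0, 210.8, 54.3]
ee_rot: [0.95, 0.088, -0.3, 0.027]
contact_force: [0.7, 3.1, -3.1]
gripper_width: 50.8
grasp_force: 64.1
```

Call:
send_rows(series=[[[2,0,2.9],[0,0,0],45],[[2,0,2.9],[0,0,0],45],[[2,0,2.9],[0,0,0],45],[[0,0,0],[0,0,0],45]])

```text
clock: 8.4
position: [594.0, 210.8, 43.9]
ee_rot: [0.95, 0.088, -0.3, 0.027]
contact_force: [-0.8, 4.3, -2.6]
gripper_width: 50.7
grasp_force: 64.3
```

Call:
send_rows(series=[[[2,-0.4,2.9],[0,0,0],45],[[2,0,2.9],[0,0,0],45],[[2,0,2.9],[0,0,0],45],[[1.1,0,1.6],[0,0,0],45],[[0,0,0],[0,0,0],45]])

```text
clock: 8.9
position: [593.8, 210.8, 31.5]
ee_rot: [0.95, 0.088, -0.3, 0.027]
contact_force: [-0.4, 1.4, -2.1]
gripper_width: 50.8
grasp_force: 64.2
```

Call:
send_rows(series=[[[0.6,0,0.8],[0,0,0],45],[[0.6,0,0.8],[0,0,0],45],[[0,0,0],[0,0,0],45]])

```text
clock: 9.2
position: [594.1, 210.8, 30.2]
ee_rot: [0.95, 0.088, -0.3, 0.027]
contact_force: [-0.5, 2.1, -0.3]
gripper_width: 50.8
grasp_force: 64.2
```

Call:
send_rows(series=[[[0.6,0,0.8],[0,0,0],45],[[0.6,0,0.8],[0,0,0],45],[[0.6,0,0.8],[0,0,0],45],[[0,0,0],[0,0,0],45]])

```text
clock: 9.6
position: [594.6, 210.9, 27.0]
ee_rot: [0.95, 0.088, -0.299, 0.027]
contact_force: [0.6, 2.9, -1.0]
gripper_width: 51.0
grasp_force: 64.4
```

Call:
send_rows(series=[[[0.4,0,0.6],[0,0,0],45],[[0,0,0],[0,0,0],45]])

```text
clock: 9.8
position: [594.6, 210.9, 26.3]
ee_rot: [0.95, 0.088, -0.299, 0.027]
contact_force: [1.5, 1.7, -0.4]
gripper_width: 50.7
grasp_force: 64.4
```

Call:
send_rows(series=[[[0.4,0,0.6],[0,0,0],45],[[0,0,0],[0,0,0],45]])

```text
clock: 10.0
position: [594.6, 210.9, 26.2]
ee_rot: [0.95, 0.088, -0.299, 0.028]
contact_force: [2.7, 2.9, 2.5]
gripper_width: 50.4
grasp_force: 64.7
```

Call:
send_rows(series=[[[0.4,0,0.6],[0,0,0],45],[[0,0,0],[0,0,0],45]])

```text
clock: 10.2
position: [594.5, 210.9, 26.2]
ee_rot: [0.95, 0.088, -0.299, 0.028]
contact_force: [1.6, 3.9, 5.1]
gripper_width: 50.8
grasp_force: 65.0
```

Contact is at z=26.2, as predicted, so the die is home. Releasing and retreating along the tool axis.

Call:
send_rows(series=[[[0,0,0],[0,0,0],74],[[0,0,0],[0,0,0],74],[[0,0,0],[0,0,0],74],[[0,0,-8],[0,0,0],74],[[0,0,-30],[0,0,0],74],[[0,0,-40],[0,0,0],74],[[0,0,-40],[0,0,0],85],[[0,0,0],[0,0,0],85]])

```text
clock: 11.0
position: [665.1, 223.5, 126.9]
ee_rot: [0.951, 0.088, -0.294, 0.026]
contact_force: [-0.5, -0.8, 0.3]
gripper_width: 85.1
grasp_force: 0.0
```

```bash
python3 -c "
from m import *
legs([((665,60,160),10.4,35,5),((534,-278.6,110),-52.8,35,10),((534,-278.6,40),-52.8,35,2),((534,-278.6,6),-52.8,35,4)])
from bench import get_image;import cv2
cv2.imwrite('pics/t4.png',get_image('top')[...,::-1]);cv2.imwrite('pics/s4.png',get_image('scene')[...,::-1])"
```

```text
t 11.0 pos [665.091 223.523 126.929] q [ 0.479  0.924  0.682 -0.175 -1.902  1.268] w 85.13077059173375 F [-0.507 -0.836  0.324] g 0.0
5 x [-8.7, 32.1, -2.1] [0.0, -0.002, 0.001] mid [665. 158. 140.]  |d| 33.4 deg 0.1
10 x [1.2, 38.1, 5.3] [0.063, -0.0, 0.09] mid [ 647. -128.  135.]  |d| 38.5 deg 6.3
2 x [20.1, -0.0, 28.7] [0.0, -0.0, 0.0] mid [ 534. -279.   75.]  |d| 35.0 deg 0.0
4 x [4.9, -0.0, 7.0] [0.0, -0.0, 0.0] mid [ 534. -279.   23.]  |d| 8.5 deg 0.0
```

Call:
send_rows(series=[[[-8.7,32.1,-2.1],[0,0,0],85],[[-8.7,32.1,-2.1],[0,0,0],85],[[-8.7,32.1,-2.1],[0,0,0],85],[[-8.7,32.1,-2.1],[0,0,0],85],[[-8.7,32.1,-2.1],[0,0,0],85],[[1.2,38.1,5.3],[0.063,0,0.09],85],[[1.2,38.1,5.3],[0.063,0,0.09],85],[[1.2,38.1,5.3],[0.063,0,0.09],85]])

```text
clock: 11.9
position: [662.4, -54.8, 138.2]
ee_rot: [0.951, -0.071, -0.302, -0.022]
contact_force: [0.6, -1.2, 0.7]
gripper_width: 85.1
grasp_force: 0.0
```

Call:
send_rows(series=[[[1.2,38.1,5.3],[0.063,0,0.09],85],[[1.2,38.1,5.3],[0.063,0,0.09],85],[[1.2,38.1,5.3],[0.063,0,0.09],85],[[1.2,38.1,5.3],[0.063,0,0.09],85],[[1.2,38.1,5.3],[0.063,0,0.09],85],[[1.2,38.1,5.3],[0.063,0,0.09],85],[[1.2,38.1,5.3],[0.063,0,0.09],85],[[0,0,0],[0,0,0],85]])

```text
clock: 12.7
position: [526.2, -282.7, 103.7]
ee_rot: [0.853, -0.425, -0.273, -0.134]
contact_force: [1.4, 1.1, 0.1]
gripper_width: 85.4
grasp_force: 0.0
```

Call:
send_rows(series=[[[20.1,0,28.7],[0,0,0],85],[[14,0,20],[0,0,0],85],[[0,0,0],[0,0,0],85],[[0,0,0],[0,0,0],85],[[0,0,0],[0,0,0],85]])

```text
clock: 13.2
position: [532.7, -279.0, 46.4]
ee_rot: [0.856, -0.42, -0.269, -0.132]
contact_force: [-0.4, -0.3, 0.7]
gripper_width: 85.0
grasp_force: 0.0
```

```bash
python3 -c "
from m import *
legs([((534.2,-279,6),-52.8,35,5)])"
```

```text
t 13.2 pos [ 532.724 -279.037   46.439] q [-0.374  0.809  0.26  -0.299 -1.562  1.118] w 85.00453648207588 F [-0.372 -0.27   0.686] g 0.0
5 x [4.8, -0.2, 6.5] [0.001, -0.0, 0.002] mid [ 533. -279.   30.]  |d| 8.1 deg 0.1
```

Call:
send_rows(series=[[[4.8,-0.2,6.5],[0,0,0.002],85],[[4.8,-0.2,6.5],[0,0,0.002],85],[[4.8,-0.2,6.5],[0,0,0.002],85],[[4.8,-0.2,6.5],[0,0,0.002],85],[[4.8,0,6.5],[0,0,0.002],85],[[0,0,0],[0,0,0],85],[[0,0,0],[0,0,0],85],[[0,0,0],[0,0,0],85]])

```text
clock: 14.0
position: [533.4, -279.5, 5.2]
ee_rot: [0.854, -0.425, -0.27, -0.131]
contact_force: [-0.2, 0.1, 0.7]
gripper_width: 85.2
grasp_force: 0.0
```

```bash
python3 -c "
from m import *
legs([((534.2,-279,6),-52.8,35,1)])"
```

```text
t 14.0 pos [ 533.419 -279.478    5.154] q [-0.375  0.858  0.245 -0.3   -1.502  1.126] w 85.23328169744033 F [-0.232  0.087  0.71 ] g 0.0
1 x [-0.4, -0.9, -0.7] [0.004, -0.0, -0.003] mid [ 533. -279.    5.]  |d| 1.2 deg 0.3
```

Call:
send_rows(series=[[[-0.4,-0.3,-0.7],[0,0,0],45],[[0,0,0],[0,0,0],45],[[0,0,0],[0,0,0],45],[[0,0,0],[0,0,0],45],[[0,0,0],[0,0,0],45]])

```text
clock: 14.5
position: [534.1, -279.6, 6.5]
ee_rot: [0.854, -0.425, -0.27, -0.131]
contact_force: [1.7, -1.7, 4.2]
gripper_width: 50.2
grasp_force: 62.9
```

```bash
python3 -c "
from m import *
legs([((534.2,-279,110),-52.8,35,4),((665,60,150),10.4,35,11),((649,221,116),10.4,35,6)])"
```

```text
t 14.5 pos [ 534.125 -279.623    6.475] q [-0.374  0.856  0.247 -0.3   -1.504  1.126] w 50.19041819619324 F [ 1.737 -1.664  4.177] g 62.87287473678589
4 x [-14.9, -0.0, -21.1] [0.001, -0.0, -0.001] mid [ 534. -279.   58.]  |d| 25.9 deg 0.1
11 x [-3.6, -34.7, -1.9] [-0.058, -0.0, -0.082] mid [ 641. -144.  128.]  |d| 34.9 deg 5.7
6 x [5.1, -26.9, 3.4] [-0.0, -0.0, -0.0] mid [657. 141. 133.]  |d| 27.6 deg 0.0
```

Call:
send_rows(series=[[[-8,0,-11],[0,0,0],45],[[-15,0,-21],[0,0,0],45],[[-15,0,-21],[0,0,0],45],[[-15,0,-21],[0,0,0],45],[[-7,0,-10],[0,0,0],45],[[-3.6,-34.7,-1.9],[-0.058,0,-0.082],45],[[-3.6,-34.7,-1.9],[-0.058,0,-0.082],45],[[-3.6,-34.7,-1.9],[-0.058,0,-0.082],45]])

```text
clock: 15.3
position: [605.9, -203.0, 118.8]
ee_rot: [0.908, -0.291, -0.289, -0.089]
contact_force: [1.1, -0.7, -0.1]
gripper_width: 50.1
grasp_force: 62.4
```

Call:
send_rows(series=[[[-3.6,-34.7,-1.9],[-0.058,0,-0.082],45],[[-3.6,-34.7,-1.9],[-0.058,0,-0.082],45],[[-3.6,-34.7,-1.9],[-0.058,0,-0.082],45],[[-3.6,-34.7,-1.9],[-0.058,0,-0.082],45],[[-3.6,-34.7,-1.9],[-0.058,0,-0.082],45],[[-3.6,-34.7,-1.9],[-0.058,0,-0.082],45],[[-3.6,-34.7,-1.9],[-0.058,0,-0.082],45],[[-3.6,-34.7,-1.9],[-0.058,0,-0.082],45]])

```text
clock: 16.1
position: [663.3, 62.8, 145.1]
ee_rot: [0.948, 0.088, -0.304, 0.031]
contact_force: [0.3, 0.1, -0.8]
gripper_width: 50.3
grasp_force: 62.4
```

Call:
send_rows(series=[[[0,0,0],[0,0,0],45],[[0,0,0],[0,0,0],45]])

```text
clock: 16.3
position: [663.1, 63.0, 145.7]
ee_rot: [0.948, 0.087, -0.304, 0.031]
contact_force: [-0.2, -0.4, -0.9]
gripper_width: 50.2
grasp_force: 62.5
```

```bash
python3 -c "
from m import *
legs([((649,220.5,98),10.4,35,6)])"
```

```text
t 16.3 pos [663.115  63.023 145.656] q [ 0.306  0.855  0.535 -0.068 -1.867  1.448] w 50.22630332437544 F [-0.222 -0.443 -0.942] g 62.45075583457947
6 x [6.6, -26.3, 5.0] [0.001, 0.002, -0.0] mid [656. 142. 122.]  |d| 27.5 deg 0.1
```

Call:
send_rows(series=[[[6.6,-26.3,5],[0.001,0.002,0],45],[[6.6,-26.3,5],[0.001,0.002,0],45],[[6.6,-26.3,5],[0.001,0.002,0],45],[[6.6,-26.3,5],[0.001,0.002,0],45],[[6.6,-26.3,5],[0.001,0.002,0],45],[[6.6,-26.3,5],[0.001,0.002,0],45],[[0,0,0],[0,0,0],45],[[0,0,0],[0,0,0],45]])

```text
clock: 17.1
position: [649.8, 220.4, 97.6]
ee_rot: [0.95, 0.086, -0.298, 0.028]
contact_force: [0.5, -0.1, -0.1]
gripper_width: 50.0
grasp_force: 62.4
```

```bash
cat > held.py <<'E'
from m import *
from p import *
from bench import get_image
import sys
ztop,tag=float(sys.argv[1]),sys.argv[2]
I=np.ascontiguousarray(get_image("top")[...,::-1]);cv2.imwrite(f"pics/{tag}.png",I)
x0,y0,x1,y1=222,222,262,258
q=cv2.resize(I[y0:y1,x0:x1],None,fx=8,fy=8,interpolation=2)
vt,st=(165,60) if len(sys.argv)<4 else (float(sys.argv[3]),60)
k=blob(q,(0,0,q.shape[1],q.shape[0]),lambda h:(h[...,2]>vt)&(h[...,1]<st))
print("held",cv2.minAreaRect(cast("top",(k+.5)/8-.5+[x0,y0],ztop)[:,:2].astype(np.float32)))
legs([((594.4,211.2,90),10.4,35,4)])
E
python3 held.py 108 t5
```

```text
held ((648.5322265625, 218.95458984375), (49.25693130493164, 52.15205001831055), 8.998207092285156)
t 17.15 pos [650.2 219.5  98. ] q [ 0.5  0.9  0.6 -0.2 -1.8  1.3] w 50.204621671494834 F [ 0.8 -0.3 -0.5] g 62.430503368377686
4 x [-10.4, -0.5, 9.7] [0.0, -0.001, -0.001] mid [622. 215.  94.]  |d| 14.2 deg 0.1
```

Call:
send_rows(series=[[[-10.2,-0.3,9.6],[0,0,0],45],[[-10.2,-0.3,9.6],[0,0,0],45],[[-10.2,-0.3,9.6],[0,0,0],45],[[-10.2,-0.3,9.6],[0,0,0],45],[[0,0,0],[0,0,0],45],[[2,0,2.9],[0,0,0],45],[[2,0,2.9],[0,0,0],45],[[0,0,0],[0,0,0],45]])

```text
clock: 17.95
position: [595.6, 210.0, 81.9]
ee_rot: [0.95, 0.085, -0.298, 0.027]
contact_force: [-0.2, 0.1, -0.1]
gripper_width: 50.3
grasp_force: 62.4
```

```bash
python3 -c "
from m import *
legs([((595.2,211.2,66),10.4,35,4)])"
```

```text
t 17.95 pos [595.609 209.96   81.933] q [ 0.503  0.836  0.377 -0.183 -1.693  1.278] w 50.26690991137487 F [-0.238  0.15  -0.09 ] g 62.430853843688965
4 x [2.2, -0.3, 3.3] [-0.0, -0.001, -0.001] mid [595. 211.  74.]  |d| 4.0 deg 0.1
```

Call:
send_rows(series=[[[2.2,-0.3,3.3],[0,0,-0.001],45],[[2.2,-0.3,3.3],[0,0,-0.001],45],[[2.2,-0.3,3.3],[0,0,-0.001],45],[[2.2,0,3.3],[0,0,0],45],[[0,0,0],[0,0,0],45]])

```text
clock: 18.45
position: [594.5, 211.0, 66.2]
ee_rot: [0.95, 0.087, -0.298, 0.027]
contact_force: [-0.7, 0.4, -0.8]
gripper_width: 49.9
grasp_force: 62.4
```

Call:
send_rows(series=[[[2.2,0,3.3],[0,0,0],45],[[2.2,0,3.3],[0,0,0],45],[[0,0,0],[0,0,0],45]])

```text
clock: 18.75
position: [594.4, 210.9, 58.4]
ee_rot: [0.95, 0.087, -0.298, 0.027]
contact_force: [-0.8, 0.0, -0.7]
gripper_width: 50.1
grasp_force: 62.4
```

Free so far. Creeping down onto the die, with contact expected near z=50.

Call:
send_rows(series=[[[1.1,0,1.6],[0,0,0],45],[[1.1,0,1.6],[0,0,0],45],[[1.1,0,1.6],[0,0,0],45],[[0.6,0,0.8],[0,0,0],45],[[0,0,0],[0,0,0],45]])

```text
clock: 19.25
position: [594.7, 211.0, 52.1]
ee_rot: [0.95, 0.087, -0.298, 0.027]
contact_force: [-0.8, -0.1, -1.0]
gripper_width: 50.4
grasp_force: 62.4
```

Call:
send_rows(series=[[[0.6,0,0.8],[0,0,0],45],[[0.3,0,0.4],[0,0,0],45],[[0,0,0],[0,0,0],45]])

```text
clock: 19.55
position: [594.9, 211.0, 50.8]
ee_rot: [0.95, 0.087, -0.298, 0.027]
contact_force: [-0.3, -0.1, -0.3]
gripper_width: 50.2
grasp_force: 62.5
```

Call:
send_rows(series=[[[0.4,0,0.6],[0,0,0],45],[[0,0,0],[0,0,0],45]])

```text
clock: 19.75
position: [594.9, 211.1, 50.6]
ee_rot: [0.95, 0.087, -0.298, 0.027]
contact_force: [-0.3, 0.1, 1.6]
gripper_width: 50.5
grasp_force: 62.6
```

Call:
send_rows(series=[[[0.4,0,0.6],[0,0,0],45],[[0,0,0],[0,0,0],45]])

```text
clock: 19.95
position: [594.9, 211.0, 50.6]
ee_rot: [0.95, 0.087, -0.297, 0.027]
contact_force: [-0.2, 0.2, 6.0]
gripper_width: 49.9
grasp_force: 62.9
```

Call:
send_rows(series=[[[0,0,0],[0,0,0],74],[[0,0,0],[0,0,0],74],[[0,0,0],[0,0,0],74],[[0,0,-8],[0,0,0],74],[[0,0,-30],[0,0,0],74],[[0,0,-40],[0,0,0],74],[[0,0,-30],[0,0,0],85],[[0,0,0],[0,0,0],85]])

```text
clock: 20.75
position: [658.9, 222.4, 142.1]
ee_rot: [0.952, 0.087, -0.293, 0.026]
contact_force: [1.3, 0.1, 0.3]
gripper_width: 85.0
grasp_force: 0.0
```

```bash
python3 -c "
from m import *
legs([((665,60,160),10.4,35,5),((644.5,-162,100),10.4,35,7),((644.5,-162,40),10.4,35,2)])
from bench import get_image;import cv2
I=get_image('top')[...,::-1];S=get_image('scene')[...,::-1]
cv2.imwrite('pics/t6.png',I);cv2.imwrite('pics/s6.png',S)
a=cv2.resize(I[225:305,190:290],(400,320),interpolation=2);b=cv2.resize(S[190:280,355:445],(400,400),interpolation=2)
cv2.imwrite('pics/place3.png',np.hstack([cv2.copyMakeBorder(a,0,80,0,0,0),b]))"
```

```text
t 20.75 pos [658.921 222.432 142.098] q [ 0.481  0.9    0.671 -0.178 -1.912  1.261] w 85.01594478175635 F [1.348 0.099 0.283] g 0.0
5 x [-5.9, 32.2, -0.3] [-0.0, -0.003, 0.0] mid [661. 157. 149.]  |d| 32.7 deg 0.2
7 x [-2.1, 30.7, 12.0] [-0.0, -0.0, -0.0] mid [656. -35. 134.]  |d| 33.0 deg 0.0
2 x [17.2, -0.0, 24.6] [-0.0, -0.0, -0.0] mid [ 645. -162.   70.]  |d| 30.0 deg 0.0
```

View pics/place3.png

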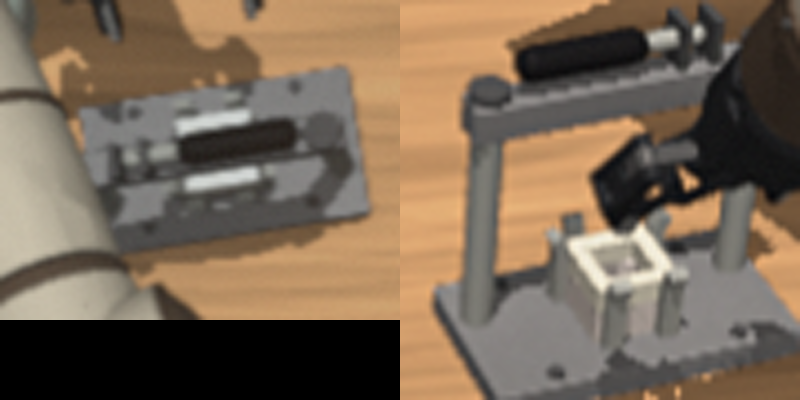

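The spacer sits square on the die inside all six guides, and the gripper is clear of it. On to the disc.

Call:
send_rows(series=[[[-5.9,32.2,-0.3],[0,-0.003,0],85],[[-5.9,32.2,-0.3],[0,-0.003,0],85],[[-5.9,32.2,-0.3],[0,-0.003,0],85],[[-5.9,32.2,-0.3],[0,-0.003,0],85],[[-5.9,32.2,-0.3],[0,-0.003,0],85],[[-2.1,30.7,12],[0,0,0],85],[[-2.1,30.7,12],[0,0,0],85],[[-2.1,30.7,12],[0,0,0],85]])

```text
clock: 21.65
position: [651.2, -36.9, 129.2]
ee_rot: [0.948, 0.087, -0.306, 0.028]
contact_force: [0.1, 0.0, 0.3]
gripper_width: 84.7
grasp_force: 0.0
```

Call:
send_rows(series=[[[-2.1,30.7,12],[0,0,0],85],[[-2.1,30.7,12],[0,0,0],85],[[-2.1,30.7,12],[0,0,0],85],[[-2.1,30.7,12],[0,0,0],85],[[17.2,0,24.6],[0,0,0],85],[[12,0,17.2],[0,0,0],85],[[0,0,0],[0,0,0],85],[[0,0,0],[0,0,0],85]])

```text
clock: 22.45
position: [639.3, -162.8, 45.0]
ee_rot: [0.948, 0.087, -0.306, 0.028]
contact_force: [0.3, -0.4, 0.5]
gripper_width: 85.1
grasp_force: 0.0
```

```bash
python3 -c "
from m import *
legs([((644.5,-162,6),10.4,35,6)])"
```

```text
t 22.45 pos [ 639.333 -162.833   44.992] q [ 0.035  0.91   0.326  0.086 -1.607  1.694] w 85.09017210211624 F [ 0.34  -0.4    0.498] g 0.0
6 x [4.5, 0.0, 4.8] [0.0, 0.002, 0.0] mid [ 642. -162.   25.]  |d| 6.6 deg 0.1
```

Call:
send_rows(series=[[[4.5,0,4.8],[0,0.002,0],85],[[4.5,0,4.8],[0,0.002,0],85],[[4.5,0,4.8],[0,0.002,0],85],[[4.5,0,4.8],[0,0.002,0],85],[[4.5,0,4.8],[0,0.002,0],85],[[4.5,0,4.8],[0,0.002,0],85],[[0,0,0],[0,0,0],85],[[0,0,0],[0,0,0],85]])

```text
clock: 23.25
position: [645.2, -161.9, 6.1]
ee_rot: [0.95, 0.087, -0.299, 0.027]
contact_force: [0.5, -0.5, 0.3]
gripper_width: 84.9
grasp_force: 0.0
```

```bash
python3 -c "
from m import *
legs([((644.5,-162,6),10.4,35,1)])"
```

```text
t 23.25 pos [ 645.233 -161.943    6.102] q [ 0.035  0.951  0.319  0.084 -1.544  1.69 ] w 84.89071590055018 F [ 0.472 -0.531  0.26 ] g 0.0
1 x [-0.5, -0.1, 0.5] [-0.0, -0.0, 0.0] mid [ 645. -162.    6.]  |d| 0.7 deg 0.0
```

Call:
send_rows(series=[[[-0.3,0,0.2],[0,0,0],45],[[0,0,0],[0,0,0],45],[[0,0,0],[0,0,0],45],[[0,0,0],[0,0,0],45],[[0,0,0],[0,0,0],45],[[-2,0,-2.9],[0,0,0],45],[[-4,0,-5.8],[0,0,0],45],[[0,0,0],[0,0,0],45]])

```text
clock: 24.05
position: [645.1, -162.1, 17.1]
ee_rot: [0.95, 0.087, -0.299, 0.027]
contact_force: [0.3, -0.0, -2.2]
gripper_width: 47.2
grasp_force: 61.9
```

```bash
python3 -c "
from m import *
legs([((645,-162,100),10.4,35,4),((665,60,150),10.4,35,8),((649,220.5,108),10.4,35,6)])"
```

```text
t 24.05 pos [ 645.116 -162.143   17.135] q [ 0.034  0.939  0.322  0.084 -1.558  1.691] w 47.17237674344437 F [ 0.3   -0.    -2.197] g 61.9120717048645
4 x [-11.9, -0.0, -17.0] [-0.0, -0.0, 0.0] mid [ 645. -162.   59.]  |d| 20.7 deg 0.0
8 x [2.5, -26.8, -9.4] [-0.0, -0.0, -0.0] mid [655. -51. 125.]  |d| 28.6 deg 0.0
6 x [5.8, -26.8, 4.5] [-0.0, -0.0, -0.0] mid [657. 140. 129.]  |d| 27.8 deg 0.0
```

The gripper width reads 47.2, smaller than for the flat-sided parts. I'll carry it to the hover point and check how the disc sits in the fingers.

Call:
send_rows(series=[[[-8,0,-11],[0,0,0],45],[[-13,0,-19],[0,0,0],45],[[-13,0,-19],[0,0,0],45],[[-13,0,-19],[0,0,0],45],[[2.5,-26.8,-9.4],[0,0,0],45],[[2.5,-26.8,-9.4],[0,0,0],45],[[2.5,-26.8,-9.4],[0,0,0],45],[[2.5,-26.8,-9.4],[0,0,0],45]])

```text
clock: 24.85
position: [655.2, -50.2, 125.7]
ee_rot: [0.95, 0.087, -0.299, 0.027]
contact_force: [1.0, -0.5, -3.3]
gripper_width: 47.1
grasp_force: 62.1
```

Call:
send_rows(series=[[[2.5,-26.8,-9.4],[0,0,0],45],[[2.5,-26.8,-9.4],[0,0,0],45],[[2.5,-26.8,-9.4],[0,0,0],45],[[2.5,-26.8,-9.4],[0,0,0],45],[[5.8,-26.8,4.5],[0,0,0],45],[[5.8,-26.8,4.5],[0,0,0],45],[[5.8,-26.8,4.5],[0,0,0],45],[[5.8,-26.8,4.5],[0,0,0],45]])

```text
clock: 25.65
position: [654.0, 167.6, 122.2]
ee_rot: [0.95, 0.087, -0.299, 0.027]
contact_force: [0.2, -0.1, -3.1]
gripper_width: 47.2
grasp_force: 62.2
```

Call:
send_rows(series=[[[5.8,-26.8,4.5],[0,0,0],45],[[5.8,-26.8,4.5],[0,0,0],45],[[0,0,0],[0,0,0],45],[[0,0,0],[0,0,0],45]])

```text
clock: 26.05
position: [648.6, 221.4, 107.4]
ee_rot: [0.95, 0.087, -0.299, 0.028]
contact_force: [-0.5, -0.5, -3.0]
gripper_width: 47.5
grasp_force: 62.2
```

```bash
python3 held.py 118 t7 100; python3 -c "
from bench import get_image;import cv2,numpy as np
I=cv2.imread('pics/t7.png');S=get_image('scene')[...,::-1];cv2.imwrite('pics/s7.png',S)
a=cv2.resize(I[215:275,210:270],(400,400),interpolation=2);b=cv2.resize(S[200:270,365:435],(400,400),interpolation=2)
cv2.imwrite('pics/disc1.png',np.hstack([a,b]))"
```

```text
held ((645.8953247070312, 219.39427185058594), (54.16020202636719, 50.335086822509766), 77.79942321777344)
t 26.1 pos [648.9 220.5 107.8] q [ 0.5  0.9  0.6 -0.2 -1.8  1.3] w 46.94882097802315 F [-0.2  0.1 -2.8] g 62.17399835586548
4 x [-8.8, -0.2, 11.6] [0.0, -0.0, 0.0] mid [622. 216.  99.]  |d| 14.5 deg 0.0
```

View pics/disc1.png

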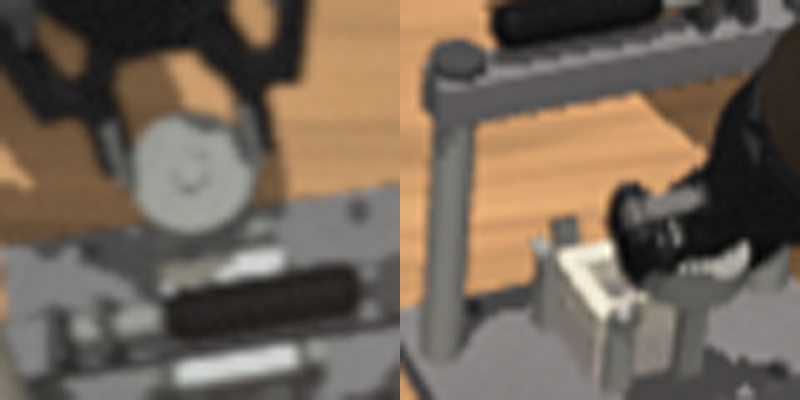

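The disc is held level-looking in the fingers, centred near px (239,241), and the spacer shows as two white strips either side of the lever. The flare gives the disc little guidance, so I'll measure its rear arc and the spacer's front edge precisely.

```bash
python3 - <<'E'
from p import *
from scipy.optimize import least_squares
a=np.radians(10.4);B=np.array([np.cos(a),np.sin(a)]);Lf=np.array([-B[1],B[0]])
def prof(im,p):
    v=cv2.remap(im,p[:,0].astype(np.float32).reshape(1,-1),p[:,1].astype(np.float32).reshape(1,-1),cv2.INTER_CUBIC)[0];return v
t7=cv2.cvtColor(cv2.imread("pics/t7.png"),cv2.COLOR_BGR2GRAY).astype(np.float32)
t6=cv2.cvtColor(cv2.imread("pics/t6.png"),cv2.COLOR_BGR2GRAY).astype(np.float32)
# disc: radial edges from guess, bottom rim z ~ tcp 107.7-6.1=101.6
for z,rng in((101.6,np.arange(125,236,5)),):
    c0=np.array([647.,220.5]);pts=[]
    for an in rng:
        d=np.cos(np.radians(an))*B+np.sin(np.radians(an))*Lf;r=np.arange(18,34,.25)
        v=prof(t7,proj("top",np.c_[c0+r[:,None]*d,np.full(len(r),z)]));g=np.gradient(v);i=np.argmin(g[4:-4])+4
        pts.append(c0+r[i]*d)
    pts=np.array(pts)
    f=least_squares(lambda c:np.linalg.norm(pts-c,axis=1)-26,c0,loss="soft_l1");print("disc centre",f.x,"res",f.fun,"free R",least_squares(lambda c:np.linalg.norm(pts-c[:2],axis=1)-c[2],[*c0,26],loss="soft_l1").x)
# spacer: front edge and left/right ends of front strip at z=60
c0=np.array([594.5,211.]);o=[];k=np.arange(15,36,.25)
for s in np.arange(-10,11,2.):
    v=prof(t6,proj("top",np.c_[c0+k[:,None]*B+s*Lf,np.full(len(k),60)]));i=np.argmin(np.gradient(v)[4:-4])+4;o.append(k[i])
print("spacer front edge +B",o)
for sg in(1,-1):
    o=[]
    for s in(16,18,20,22,24):
        v=prof(t6,proj("top",np.c_[c0+s*B+sg*k[:,None]*Lf,np.full(len(k),60)]));i=np.argmin(np.gradient(v)[4:-4])+4;o.append(k[i])
    print("spacer end",sg,o)
E
```

```text
disc centre [651.  221.9] res [-1.3  1.  -0.2  1.5  0.   0.2  0.2 -0.4 -0.5 -0.2 -0.3 -0.   0.5  1.
 -1.  -0.6  0.1  1.  -0.1  0.2 -1.   0.8 -0.2] free R [651.5 222.   26.4]
spacer front edge +B [np.float64(27.75), np.float64(26.25), np.float64(26.5), np.float64(27.0), np.float64(26.75), np.float64(27.0), np.float64(27.5), np.float64(28.0), np.float64(27.5), np.float64(27.75), np.float64(26.25)]
spacer end 1 [np.float64(24.5), np.float64(25.25), np.float64(24.75), np.float64(24.5), np.float64(27.0)]
spacer end -1 [np.float64(26.75), np.float64(26.75), np.float64(27.25), np.float64(27.5), np.float64(28.0)]
```

Call:
send_rows(series=[[[-5.2,0,8.4],[0,0,0],45],[[-5.2,0,8.4],[0,0,0],45],[[-5.2,0,8.4],[0,0,0],45],[[-5.2,0,8.4],[0,0,0],45],[[-5.2,0,8.4],[0,0,0],45],[[-5.2,0,8.4],[0,0,0],45],[[0,0,0],[0,0,0],45],[[0,0,0],[0,0,0],45]])

```text
clock: 26.95
position: [596.0, 209.7, 85.0]
ee_rot: [0.95, 0.086, -0.298, 0.027]
contact_force: [-0.0, 0.4, -3.2]
gripper_width: 47.4
grasp_force: 62.2
```

```bash
python3 -c "
from m import *
legs([((595,211.1,70),10.4,35,5)])"
```

```text
t 26.95 pos [596.036 209.736  85.047] q [ 0.503  0.834  0.381 -0.183 -1.7    1.28 ] w 47.38348055700719 F [-0.025  0.421 -3.17 ] g 62.2213089466095
5 x [1.6, -0.3, 2.6] [-0.0, -0.0, -0.0] mid [596. 210.  79.]  |d| 3.0 deg 0.0
```

Call:
send_rows(series=[[[1.6,-0.3,2.6],[0,0,0],45],[[1.6,-0.3,2.6],[0,0,0],45],[[1.6,-0.3,2.6],[0,0,0],45],[[1.6,-0.2,2.6],[0,0,0],45],[[0,0,0],[0,0,0],45],[[0,0,0],[0,0,0],45]])

```text
clock: 27.55
position: [594.4, 211.4, 72.0]
ee_rot: [0.95, 0.087, -0.299, 0.027]
contact_force: [0.8, 0.6, -1.7]
gripper_width: 47.6
grasp_force: 62.2
```

```bash
python3 -c "
from m import *
legs([((595,211.1,66.5),10.4,35,5)])"
```

```text
t 27.55 pos [594.418 211.396  71.99 ] q [ 0.505  0.846  0.369 -0.184 -1.678  1.283] w 47.58605767329164 F [ 0.771  0.559 -1.654] g 62.224942445755005
5 x [0.7, 0.1, 0.8] [0.0, -0.0, 0.0] mid [595. 211.  70.]  |d| 1.1 deg 0.0
```

Call:
send_rows(series=[[[0.7,0.1,0.8],[0,0,0],45],[[0.7,0,0.8],[0,0,0],45],[[0,0,0],[0,0,0],45]])

```text
clock: 27.85
position: [594.6, 211.3, 70.0]
ee_rot: [0.95, 0.087, -0.299, 0.027]
contact_force: [-0.2, -0.2, -3.4]
gripper_width: 47.1
grasp_force: 62.2
```

Call:
send_rows(series=[[[0.7,0,0.8],[0,0,0],45],[[0.7,0,0.8],[0,0,0],45],[[0,0,0],[0,0,0],45]])

```text
clock: 28.15
position: [594.8, 211.3, 67.8]
ee_rot: [0.95, 0.087, -0.299, 0.027]
contact_force: [-0.7, 0.2, -2.9]
gripper_width: 47.3
grasp_force: 62.2
```

Call:
send_rows(series=[[[0.4,0,0.6],[0,0,0],45],[[0.4,0,0.6],[0,0,0],45],[[0,0,0],[0,0,0],45]])

```text
clock: 28.45
position: [594.9, 211.3, 67.5]
ee_rot: [0.95, 0.087, -0.299, 0.027]
contact_force: [-0.1, 0.4, 1.4]
gripper_width: 47.1
grasp_force: 62.5
```

Call:
send_rows(series=[[[0.3,0,0.4],[0,0,0],45],[[0,0,0],[0,0,0],45]])

```text
clock: 28.65
position: [594.8, 211.3, 67.4]
ee_rot: [0.95, 0.087, -0.299, 0.027]
contact_force: [-1.1, 0.9, 6.0]
gripper_width: 47.1
grasp_force: 62.8
```

Contact came about 1.2 mm early, so there may be a slight tilt. I'll press gently to seat it before letting go.

Call:
send_rows(series=[[[0.3,0,0.4],[0,0,0],45],[[0.3,0,0.4],[0,0,0],45],[[0,0,0],[0,0,0],45]])

```text
clock: 28.95
position: [594.9, 211.3, 67.3]
ee_rot: [0.95, 0.087, -0.299, 0.027]
contact_force: [-1.7, 0.7, 9.2]
gripper_width: 47.3
grasp_force: 63.1
```

Call:
send_rows(series=[[[0.3,0,0.4],[0,0,0],45],[[0,0,0],[0,0,0],45]])

```text
clock: 29.15
position: [594.9, 211.3, 67.3]
ee_rot: [0.95, 0.087, -0.299, 0.027]
contact_force: [-1.9, -0.0, 10.4]
gripper_width: 47.3
grasp_force: 63.3
```

Call:
send_rows(series=[[[-0.5,0,-0.7],[0,0,0],45],[[0,0,0],[0,0,0],52],[[0,0,0],[0,0,0],60],[[0,0,0],[0,0,0],74],[[0,0,0],[0,0,0],74],[[0,0,0],[0,0,0],74],[[0,0,-8],[0,0,0],74],[[0,0,-25],[0,0,0],74]])

```text
clock: 29.95
position: [612.2, 214.5, 91.3]
ee_rot: [0.949, 0.086, -0.301, 0.028]
contact_force: [1.1, 0.4, -0.8]
gripper_width: 74.0
grasp_force: 0.0
```

Call:
send_rows(series=[[[0,0,-30],[0,0,0],74],[[0,0,-40],[0,0,0],74],[[0,0,-40],[0,0,0],74],[[-8,32,-2],[0,0,0],74],[[-8,32,-2],[0,0,0],74],[[-8,32,-2],[0,0,0],74],[[-8,32,-2],[0,0,0],74],[[0,0,0],[0,0,0],74]])

```text
clock: 30.75
position: [678.1, 91.7, 209.5]
ee_rot: [0.95, 0.084, -0.298, 0.027]
contact_force: [-0.3, 1.0, 0.5]
gripper_width: 74.0
grasp_force: 0.0
```

```bash
python3 - <<'E'
from bench import get_image,monitor
import cv2,numpy as np
s=monitor.read_state();print(s["position"],s["gripper_width"],s["clock"])
I=np.ascontiguousarray(get_image("top")[...,::-1]);S=np.ascontiguousarray(get_image("scene")[...,::-1]);cv2.imwrite("pics/t8.png",I);cv2.imwrite("pics/s8.png",S)
a=cv2.resize(I[235:295,215:275],(400,400),interpolation=2);b=cv2.resize(S[215:275,375:435],(400,400),interpolation=2)
cv2.imwrite("pics/final.png",np.hstack([a,b]))
E
```

```text
[678.08321713  91.6795854  209.54179862] 73.9877986206445 30.75
```

View pics/final.png

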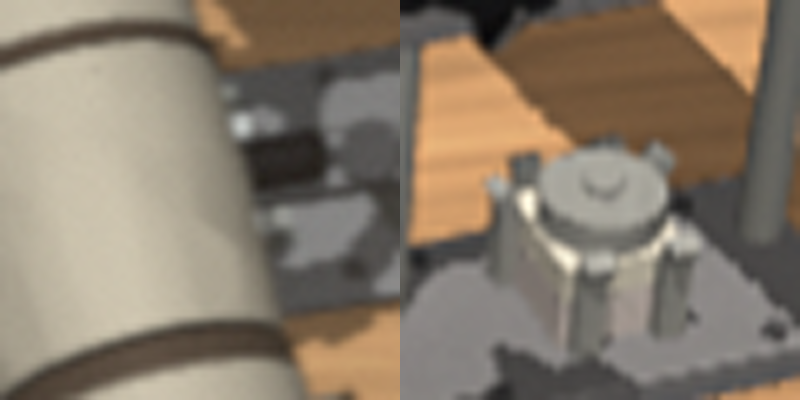

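The disc lies flat on the spacer inside the guides, its ellipse centred near px (405,243.5) in the scene view. A numeric centring check is next, with no more pictures.

```bash
python3 - <<'E'
from h import *
np.set_printoptions(precision=1,suppress=True)
f=lambda P:np.array(P)/6.6667+[375-60,215]-.5+[.0,0]
e=cast("scene",f([[537,190],[668,192],[603,147],[603,181]])+[0,0],76)
print("disc L,R,back of top rim, stud(z81)",e[:3,:2],cast("scene",f([[603,172]]),81)[0,:2])
print("spacer front-left corner, left-back corner z60",cast("scene",f([[570,266],[512,192]]),60)[:,:2])
# subpixel top-rim: gradient along radial directions, back & side arcs
g=cv2.cvtColor(cv2.imread("pics/s8.png"),cv2.COLOR_BGR2GRAY).astype(np.float32)
from scipy.optimize import least_squares
for z in(76,):
    c0=np.array([595.,211.]);pts=[]
    for an in np.radians(np.r_[0:360:8]):
        r=np.arange(21,31,.25);W=np.c_[c0[0]+r*np.cos(an),c0[1]+r*np.sin(an),np.full(len(r),z)]
        p=proj("scene",W).astype(np.float32);v=cv2.remap(g,p[:,0][None],p[:,1][None],2)[0]
        i=np.argmax(abs(np.gradient(v)));pts.append(W[i,:2])
    pts=np.array(pts);s=least_squares(lambda c:np.linalg.norm(pts-c[:2],axis=1)-c[2],[*c0,26],loss="soft_l1",f_scale=.5);print("top rim fit",s.x,"MAD",np.median(abs(s.fun)))
E
```

```text
disc L,R,back of top rim, stud(z81) [[591.9 185.5]
 [600.2 236.5]
 [567.8 218.5]] [590.3 212.2]
spacer front-left corner, left-back corner z60 [[621.  193. ]
 [571.7 181.3]]
top rim fit [594.7 211.3  26.3] MAD 0.7210653461921162
```

```bash
python3 -c "
from bench import job_done
print(job_done())"
```

```text
the job is handed in; nothing more can be done
None
```

The press is loaded and handed in at about 31 s: die body, then spacer, then the top disc, each set down and released in turn; the disc measured within about 1 mm of centre, and its last view shows it flat.

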